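Zero the measuring projector's readout

ROBOT

A 7-joint arm with a two-finger parallel gripper is mounted at the origin on the work surface. World frame = base frame: x ahead of the robot, y to its left, z up, the work surface at z = 0. Lengths are in m, angles in rad, forces in N, time in s.
With the tool pointing down it reaches from about 0.35 to 0.9 m from the base axis. Payload 8.1 kg.
Tool frame: the origin (TCP) lies at the very end of the fingers, on their centre line; the grasp point (between the pads) lies 19 mm behind it; z points along the fingers, y is the line along which they close (so a half turn about z gives the same grasp; the last joint's range is limited). The gripper opens to 85 mm and grips with 20 to 120 N. Pads are 22 mm wide; open, the fingers measure 114 mm over their backs; the gripper's body (76 mm by 85 mm) begins 54 mm behind the grasp point. The pads swing forward as they close: fully open they stand 13 mm farther back than shut.
Start: joints at [-1.296, 0.434, 0.025, 1.573, -0.012, 1.134, -0.075], TCP at [0.231, 0.581, 0.231] pointing down, gripper open.
Joint ranges: [-2.62, 2.62], [-0.44, 2.09], [-1.27, 1.32], [0.08, 2.57], [-1.32, 4.46], [0.12, 2], [-2.74, 2.74]. Speed limits (rad/s): [2.22, 2.22, 3.01, 3.01, 3.14, 3.14, 3.14].

INTERFACE

Orientations are given as [roll, pitch, yaw] about the fixed x, y, z axes, in that order (R = Rz(yaw) Ry(pitch) Rx(roll)).
In Python, from rig import r, cams, close_job, models, get_time_s, get_joint_positions, get_joint_velocities, get_joint_torque, get_ee_pos, get_orientation, get_contact_force, get_wrist_torque, get_gripper_width, get_grip_force gives the robot as it stands. Calls block until the motion is done:
- r.movep(position, orientation): joint-space move of the TCP to a pose.
- r.movel(position, attitude=None, rate=0.15): straight line of the TCP; attitude=None keeps the orientation; rate is the mean speed in m/s.
- r.move_j(angles): joint-space move.
- r.set_gripper(opening): finger opening in m; the grip force is fixed at half the most; returns when the fingers have stopped.
- r.pause(seconds).
- r.inverse_kinematics(position, orientation): joint angles nearest the present ones, or None.
- cams.grab_frame(name): name is "scene" or "top"; returns (picture, depth): 400x640x3 uint8, blue, green, red; 400x640 float32, m along the optical axis (not along the pixel's ray), 0 where there is no reading.
- cams.camera_info(name): a dict with "fx", "fy", "cx", "cy" (pixels), "distortion" ([k1, k2, p1, p2, k3] as OpenCV has them; the pictures are not rectified), "camera_from_world" (4x4, takes a point from world to camera coordinates). Camera axes: x right, y down, z forward; pixel columns grow to the right and rows downward; lengths in m; the calibration is good to about 2 mm. A picture is of the moment at which its call begins. camera_info takes no time and is no camera call.
A pose or a line that the arm cannot do raises r.Unreachable and nothing moves.
- close_job(): hands the job in; it is judged then, once.
Trained networks look in the newest picture that a camera, given by its name, has taken for a name from the list of things; names that differ only in an ending like _2 or _b are one class to them, and where a whole thing is asked for, a point or a joint stands for the part that bears it (a point fixed in the world has none). Each returns a list of dicts, best first, with "conf" (0 to 1); they miss things now and then, are a little off and sometimes report something else, mostly with a low value. They report only what shows in the picture. A call takes as long as a camera call.
- models.find_in(camera, label): "box" ([left, top, right, bottom] in pixels, round what is visible of it).
- models.pinpoint(camera, label): "uv" ([column, row] in pixels: a listed point, or the origin of a listed thing).
Readings, each from a call of its own:
- get_time_s(): time.
- get_joint_positions(): joint angles.
- get_joint_velocities(): joint speeds.
- get_joint_torque(): joint torques, N m.
- get_ee_pos(): TCP position.
- get_orientation(): TCP orientation.
- get_contact_force(): force on the tool from outside, world axes, zero at the start.
- get_wrist_torque(): the same for the moment, N m.
- get_gripper_width(): finger opening in m.
- get_grip_force(): force on a finger pad.
Only numpy, scipy, OpenCV 4.12 (cv2) and the standard library are available. Lean on these libraries where they do the work, as an engineer would, in place of code of your own. Each camera call takes 0.05 s, during which the arm holds its last target. There are 200 camera calls.

TASK

Zero the readout unit on the measuring bench: press the long bar-shaped key all the way down and let it come right back up, then press the round key all the way down and let it come back up. Press one key at a time and do not press the square key.

Things in the scene. Friction and masses are not known exactly. Their poses are not given: they have to be found in the camera images.
- console: Grey readout unit fixed on the bench, 190 mm deep (x) by 260 mm wide (y), deck 45 mm above the bench; a sloping display at its far side (+x) rises to 75 mm, 60 mm beyond the row of keys. The three keys stand in a row along y, 70 mm apart, 45 mm to the -x side of its centre; which key is where varies. Origin: centre of its underside, on the bench, z up.
- bar_key: The long bar-shaped key: 46 mm along y by 18 mm along x, off-white like the other keys, standing 12 mm above its black 56 mm square surround. Origin: centre of its top face, 63 mm above the bench when up; axes as the console's. Springs 6 mm straight down (1.2 N to start, 4 N fully down, then a hard stop) and returns by itself. To be pressed first.
- round_key: The round key, a disc 34 mm across, off-white like the other keys, standing 12 mm above its black 56 mm square surround. Origin: centre of its top face, 63 mm above the bench when up; axes as the console's. Springs 6 mm straight down (1.2 N to start, 4 N fully down, then a hard stop) and returns by itself. To be pressed second.
- square_key: The square key, 24 by 24 mm, off-white like the other keys, standing 12 mm above its black 56 mm square surround. Origin: centre of its top face, 63 mm above the bench when up; axes as the console's. Springs 6 mm straight down (1.2 N to start, 4 N fully down, then a hard stop) and returns by itself. Not to be pressed.

How it is judged:
On the way, in this order (a step that is already met when the one before it is completed fails the run):
1. the bar key is pressed down (more than 4 mm of its 6 mm) while the round key is up (distance of bar_key from where it was at the start of the episode above 0.004 m and distance of round_key from where it was at the start of the episode below 0.002 m), for 0.05 s.
2. the bar key is back up (within 1.5 mm) and the round key is still up (distance of bar_key from where it was at the start of the episode below 0.0015 m and distance of round_key from where it was at the start of the episode below 0.002 m), for 0.05 s.
3. the round key is pressed down (more than 4 mm of its 6 mm) while the bar key is up (distance of round_key from where it was at the start of the episode above 0.004 m and distance of bar_key from where it was at the start of the episode below 0.002 m), for 0.05 s.
At the end, for the whole second after the job is handed in: After the bar key and then the round key have each been pressed and released, all three keys are up (within 1.5 mm of their starting height) (distance of each of bar_key, round_key, square_key from where it was at the start of the episode below 0.0015 m); the robot touches nothing.
It fails at once if the square key is pressed (more than 2.5 mm) (distance of square_key from where it was at the start of the episode above 0.0025 m).
It fails at once if the bar key and the round key are pressed at once (both more than 2 mm) (distance of each of bar_key, round_key from where it was at the start of the episode above 0.002 m).
It also fails if it takes over 32 s, if anything falls off the work surface, if the arm or the gripper's body presses on something with over 40 N, if the wrist force passes 120 N, or if a joint passes its speed limit or range.

## Working session

There is one attempt and no reset: what is moved stays moved. The work goes in short steps, each a Python script; the robot and the scene stay as the last script left them, time stands still between calls to the robot, and variables do not carry over. Pictures are saved under pics/ and viewed, at most 10 in all, crops included, and the job is handed in when it is done.

```bash
mkdir -p pics; cat > h.py <<'E'
import numpy as np, cv2
from rig import *
def ray_point(cam, uv, z=None, depth=None):
    i=cams.camera_info(cam); K=np.array([[i["fx"],0,i["cx"]],[0,i["fy"],i["cy"]],[0,0,1.]])
    n=cv2.undistortPoints(np.array([[uv]],float),K,np.array(i["distortion"],float))[0,0]
    T=np.linalg.inv(np.array(i["camera_from_world"])); d=T[:3,:3]@np.array([n[0],n[1],1]); o=T[:3,3]
    s=depth if z is None else (z-o[2])/d[2]
    return o+s*d
E
python3 - <<'E'
from h import *
for c in ("top","scene"):
    p,d=cams.grab_frame(c); cv2.imwrite(f"pics/{c}1.png",p); np.save(f"{c}_d.npy",d)
    for l in ("bar_key","round_key","square_key","console"):
        for q in models.pinpoint(c,l)[:3]:
            u,v=q["uv"]; dd=d[int(round(v)),int(round(u))]
            print(c,l,round(q["conf"],2),np.round(q["uv"],1),np.round(ray_point(c,q["uv"],z=0 if l=="console" else .063),4),np.round(ray_point(c,q["uv"],depth=dd),4))
print(get_time_s(),get_orientation(),get_ee_pos())
E
```

```text
top bar_key 0.68 [306.9 233.7] [0.4955 0.0521 0.063 ] [0.4955 0.0521 0.0599]
top bar_key 0.55 [358.6 225.9] [ 0.5089 -0.0286  0.063 ] [ 0.509  -0.0287  0.0624]
top round_key 0.83 [355.9 224. ] [ 0.5118 -0.0243  0.063 ] [ 0.5119 -0.0244  0.0624]
top square_key 0.69 [268.1 234.1] [0.4939 0.1125 0.063 ] [0.4939 0.1128 0.0596]
top console 0.75 [310.8 202. ] [0.5492 0.0459 0.    ] [0.5464 0.0465 0.043 ]
scene bar_key 0.56 [293.6 201.6] [0.5058 0.0436 0.063 ] [0.5045 0.0439 0.062 ]
scene round_key 0.84 [248.1 208. ] [ 0.5068 -0.0301  0.063 ] [ 0.5079 -0.0301  0.0639]
scene square_key 0.47 [335.6 192.1] [0.4952 0.1165 0.063 ] [0.4951 0.1166 0.0629]
scene console 0.67 [305.2 246.1] [0.5462 0.0539 0.    ] [0.6187 0.0388 0.0684]
0.5 [-3.14157064e+00 -4.90881141e-06  2.76371032e+00] [0.23055813 0.58091884 0.23127973]
```

View pics/top1.png

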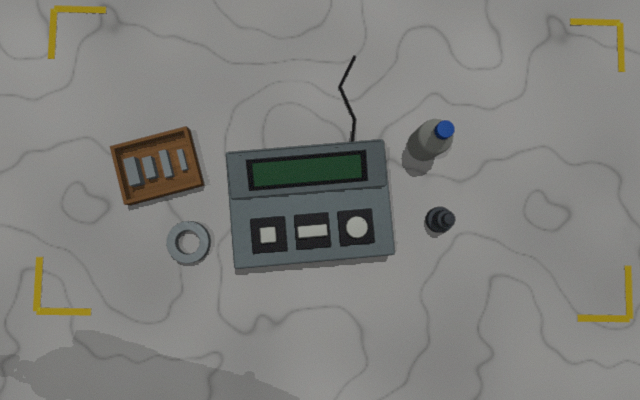

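View pics/scene1.png

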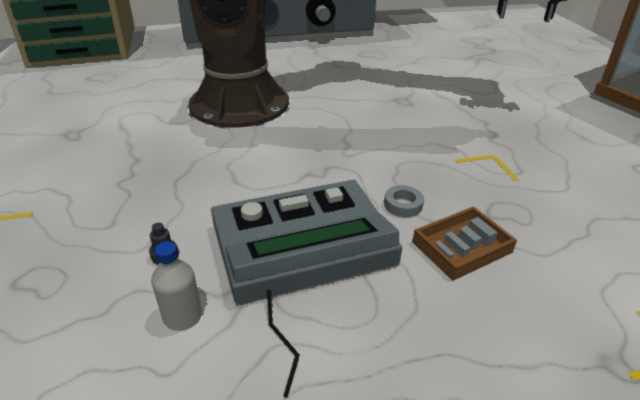

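The top view shows, left to right, the square key at about (268,235), the bar at (312,231) and the round key at (357,227). The scene view shows the same order, with the round key at (251,211), the bar at (293,203) and the square at (335,194). The networks' bar point in the top view, (307,234), is a little off, so I'll refine all three by segmenting the keys.

```bash
cat > seg.py <<'E'
from h import *
def seg(file,cam,box,names):
    p=cv2.imread(file); m=np.zeros(p.shape[:2],np.uint8); l,t,r_,b=box
    m[t:b,l:r_]=(p[t:b,l:r_].min(2)>135)*255
    n,_,st,ce=cv2.connectedComponentsWithStats(m)
    k=sorted([i for i in range(1,n) if st[i,4]>60],key=lambda i:ce[i,0])
    return [(st[i].tolist(),ce[i].round(1),ray_point(cam,ce[i],z=.063)) for i in k]
E
python3 - <<'E'
from seg import *
for a in (("pics/top1.png","top",(250,208,375,254),0),("pics/scene1.png","scene",(234,184,356,228),0)):
    s=seg(*a)
    for x in s: print(a[1],x[0],x[1],x[2].round(4))
    P=[x[2] for x in s]
    if len(P)==3: print("spacing",[np.linalg.norm(P[i+1]-P[i]).round(4) for i in (0,1)])
    print("yaw",np.degrees(np.arctan2(*( (P[-1]-P[0])[:2]*[-1,1] )) ))
E
```

```text
top [261, 228, 14, 14, 175] [267.5 234.3] [0.4935 0.1135 0.063 ]
top [299, 225, 27, 12, 255] [312.  230.3] [0.5009 0.0442 0.063 ]
top [347, 217, 20, 20, 297] [356.4 226.5] [ 0.508  -0.0252  0.063 ]
spacing [np.float64(0.0696), np.float64(0.0698)]
yaw -174.0499824446114
scene [242, 203, 19, 12, 186] [251.  208.3] [ 0.5086 -0.0256  0.063 ]
scene [234, 184, 93, 18, 874] [265.2 189.6] [0.4634 0.0036 0.063 ]
scene [280, 195, 28, 11, 160] [293.2 200.1] [0.5018 0.0437 0.063 ]
scene [326, 188, 16, 9, 99] [333.8 192.1] [0.4946 0.1137 0.063 ]
yaw 5.727047211526646
```

Both cameras agree to about 1 mm, and the spacing is close to 70 mm. The console yaw is about +6°. Next I'll close the fingers and press the bar with force feedback.

```bash
cat >> h.py <<'E'
def press(xy):
    f0=np.array(get_contact_force())[2]
    r.movel([*xy,0.066],rate=0.1)
    z=0.066; log=[]
    while z>0.0535:
        z-=0.001; r.movel([*xy,z],rate=0.03)
        f=get_contact_force()[2]-f0; log.append((round(z,4),round(float(get_ee_pos()[2]),4),round(float(f),1)))
        if abs(f)>6: break
    r.pause(0.15)
    r.movel([*xy,0.10],rate=0.08)
    print(log, get_time_s())
E
python3 - <<'E'
from h import *
B=[0.5013,0.044]
r.set_gripper(0.0)
yaw=np.radians(186)
q=r.inverse_kinematics([*B,0.12],[np.pi,0,yaw]); print(q)
p,c=get_ee_pos(),get_orientation()
r.movep([*B,0.12],[np.pi,0,yaw])
print(get_time_s(),get_ee_pos(),get_orientation(),get_gripper_width())
press(B)
p,d=cams.grab_frame("scene"); cv2.imwrite("pics/s2.png",p[100:320,150:450].repeat(2,0).repeat(2,1))
E
```

```text
[-0.39114084  0.37275981  0.2555777   2.01453751 -0.13267623  0.76977079
  1.61862534]
3.4583 [0.50153141 0.04500416 0.12010588] [ 3.14120327e+00  3.69780614e-04 -3.03560782e+00] 0.00020651619996302567
[(0.065, 0.0654, -1.3), (0.064, 0.0641, -0.3), (0.063, 0.063, 0.2), (0.062, 0.062, 1.5), (0.061, 0.061, 1.8), (0.06, 0.06, 2.0), (0.059, 0.059, 3.0), (0.058, 0.058, 3.0), (0.057, 0.0571, 5.5), (0.056, 0.0568, 17.8)] 7.5
```

View pics/s2.png

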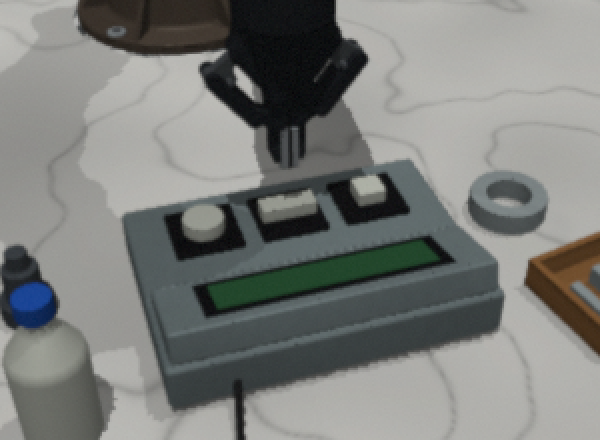

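The picture shows the fingers at about (288,150) in the crop, clear above the bar key at (288,207), which is back up. The force trace shows it reached its hard stop at z = 0.057. Now the round key.

```bash
python3 - <<'E'
from h import *
R=[0.5083,-0.0254]
r.movel([*R,0.10],rate=0.12)
press(R)
r.movel([*R,0.16],rate=0.15)
r.pause(0.3)
print(get_time_s(),get_contact_force())
p,d=cams.grab_frame("scene"); cv2.imwrite("pics/s3.png",p[100:320,150:450].repeat(2,0).repeat(2,1))
E
```

```text
[(0.065, 0.0655, 0.7), (0.064, 0.0641, 1.4), (0.063, 0.0631, 1.9), (0.062, 0.062, 2.3), (0.061, 0.061, 3.0), (0.06, 0.06, 2.8), (0.059, 0.059, 2.5), (0.058, 0.058, 3.7), (0.057, 0.0571, 5.8), (0.056, 0.0568, 18.1)] 12.125
12.975 [-0.0969196  -0.2970604  -0.13400545]
```

View pics/s3.png

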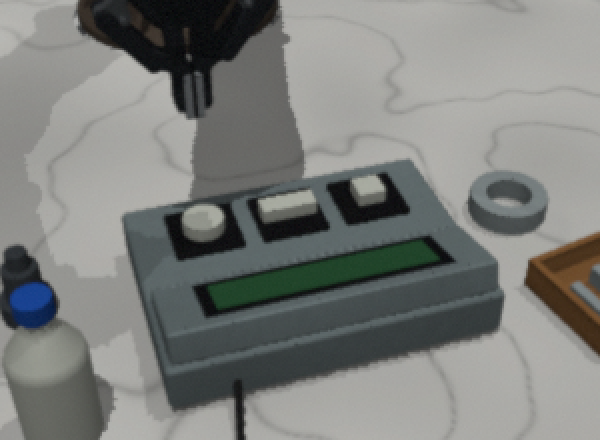

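All three keys are up: round at (203,222), bar at (288,207) and square at (368,190) in the crop. The gripper is clear above them.

```bash
python3 -c "
from rig import close_job
print(close_job())"
```

```text
the job is handed in; nothing more can be done
None
```

I pressed the bar key and then the round key to their hard stops; both came back up, the square key was not pressed, and I handed the job in at about 13 s with the gripper clear (no verdict was shown).

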